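# Hold a skate sole plate against the jig fence for the kingpin nuts

## Task

Pick up the aluminium skate plate (its spine is the handhold) and lay it truck side up on the wooden assembly jig with its toe end up against the end stop, then press it flush against the fence and be my third hand while I run the kingpin nuts down: hold it there, flat on the jig, with a steady push on the fence of about 10 N (no less than 5, no more than 18) for three seconds or more. Finish while still holding and pressing, do not let go at the end, and leave the other things on the bench where they are.

Things in the scene. Friction and masses are not known exactly. Their poses are not given: they have to be found in the camera images.
- plate: aluminium quad skate sole plate (about 0.4 kg), truck side up: a 6 mm thick sole, 252 mm long, 64 mm wide at toe and heel, 42 mm at the waist. Two kingpins stand at x = +68 and -68 mm, 44 mm high. The toe (end at x = +136 mm) has a round barrel 24 mm across next to its edge; the heel ends at x = -116 mm. Origin at the underside, mid spine, near the centre of mass; x to the toe, z up
- plate_spine (a point): middle of the top edge of the plate's upright spine, 28 mm above the underside. The spine is 12 mm wide, runs along the plate's x axis from -46 to 46 mm and stands 22 mm above the sole: the place to grip, with the fingers either side of it above the sole
- plate_toe (a point): middle of the plate's toe end, at the underside (x = 136 mm in the plate's frame)
- jig: assembly jig fixed to the bench: a film-faced plywood bed (dark, slippery) 130 mm (x) by 310 mm (y), top 15 mm above the bench, an aluminium fence along its far (+x) long side, a steel end stop at its +y end. Origin on the bench under the bed's centre, z up. A plate touching both fence and stop has its x axis (toe) along the jig's +y and its origin at x = 8, y = 0, z = 15 mm in the jig's frame
- fence: the fence (origin and axes of the jig): its face looks to -x at x = +40 mm, from y = -137 to 137 mm, 20 mm above the bed, but only 5 mm high for y = -46 to 46 mm, cut away for fingers. Rigid: a tenth of a millimetre more push can add a newton or more. The hand feels this push plus the plate's drag on the bed and stop, about a fifth of what it bears on them (under 1 N by its own weight)
- end_stop: the end stop (origin and axes of the jig), rigid: its face looks to -y at y = +136 mm, from x = -15 to 31 mm, 18 mm above the bed
- cushion_a: one of a pair of tan urethane truck cushions: a barrel 30 mm across and 16 mm high, standing on the bench; origin under its centre
- cushion_b: the other tan cushion, the same size; origin under its centre
- hanger: loose skate truck hanger with a 160 mm axle, 24 mm high, lying on the bench; origin under the middle of the axle
- nut_driver: nut driver with a black handle and a chrome shaft, 220 mm long and 28 mm thick, lying down; origin under its middle, x axis along the shaft
- funnel: frosted glass funnel standing mouth down, 104 mm across and 112 mm high; origin under its centre
- spin_tester: teal plastic bearing spin tester, 85 x 60 mm base, 76 mm high; origin under its base's centre
- wheel: skate wheel lying flat, 62 mm across, 31 mm high; origin under its centre
- toe_stop: black rubber toe stop standing on its rubber with its 16 mm stud upwards, 48 mm across, 58 mm high; origin under its centre

How it is judged:
By the outcome, as a careful person would: the job done as asked, in the order asked, and still so for the second after the job is handed in, while the arm keeps its last pose, push and grip.
It also fails if it takes over 61 s, if anything falls off the work surface, if the arm or the gripper's body presses on something with over 40 N, if the wrist force passes 120 N, or if a joint passes its speed limit or range.

## Robot

A 7-joint arm with a two-finger parallel gripper is mounted at the origin on the work surface. World frame = base frame: x ahead of the robot, y to its left, z up, the work surface at z = 0. Lengths are in m, angles in rad, forces in N, time in s.
With the tool pointing down it reaches from about 0.425 to 0.925 m from the base axis. Payload 6.8 kg.
Tool frame: the origin (TCP) lies midway between the tips of the shut fingers; the grasp point (between the pads) lies 19 mm behind it; z points along the fingers, x is the direction in which the jaws open and shut, and the axes are right-handed (so a half turn about z gives the same grasp; the last joint's range is limited). The gripper opens to 85 mm and grips with 20 to 120 N. Pads are 22 mm wide; open, the fingers measure 114 mm over their backs; the gripper's body (76 mm by 85 mm) begins 54 mm behind the grasp point. The pads swing forward as they close: fully open they stand 13 mm farther back than shut.
Start: joints at [-1.354, 0.477, 0.022, 1.555, -0.011, 1.109, -0.083], TCP at [0.215, 0.64, 0.231] pointing down, gripper open.
Joint ranges: [-2.96, 2.96], [-0.34, 2.1], [-1.41, 1.46], [0.24, 2.44], [-1.37, 4.51], [0.17, 1.92], [-2.96, 2.96]. Speed limits (rad/s): [2.39, 2.39, 3.14, 3.14, 3.14, 3.14, 3.14].

## Interface

Orientations are given as a unit quaternion [w, x, y, z].
In Python, from station import * gives the robot as it stands.
- The arm moves only by the shell command python3 -m handwheel 'ROWS' [FORCE]. ROWS is JSON, a list of rows, each an object of numbers: "grip": the finger opening in cm, from 0 to 8.54; "tx", "ty", "tz": the shift along the tool's x, y, z in cm; "yaw": the turn about the tool's z in degrees. In form: [{"grip": .., "tx": .., "ty": .., "tz": .., "yaw": ..}, ...]. A call has 1 to 5 rows; each row shifts and turns the commanded pose from where the row before left it, along the tool's axes as they then stand; what a row does not reach is not made up. A row lasts 1/10 s, in which the tool goes at most 50 mm and 8.59 degrees, less where a joint would pass 70% of its speed; a pose out of reach is approached as far as the arm can. A call is refused whole if a number of a shift passes 5 or a number of a turn 8.59, either way. A call with a gripper value outside its range is refused whole. The fingers move at their own pace and stop on an object; FORCE is the grip in N (left out, the last holds). Time passes only in rows, so rows that do not move let the fingers close. It gives the time, the measured TCP pose, the force and the opening at its end, in the units of the state.
- get_obs(): the state, without advancing time (a new reading comes with each control period).
- read_camera(name): name is "side" or "top" or "wrist"; returns a dict with "image" (400x640x3 uint8, blue, green, red), "intrinsics" (3x3 intrinsics, pixels), "position" and "attitude" of the camera in the world; the wrist camera has in their place "hand_eye" (4x4, takes a point from camera to tool coordinates, whose origin is the TCP and whose axes are the tool frame's). Camera axes: x right, y down, z forward; pixel columns grow to the right and rows downward; lengths in m; the calibration is good to about 2 mm. A picture is of the moment at which its call begins: read the wrist's pose just before it. There is no depth.
- hand_in(): hands the job in, once; it reports no verdict.
The state is a dict: "t": time; "q": joint angles; "joint_vel": joint speeds; "joint_torque": joint torques, N m; "eef_pos": TCP position; "tool_rot": TCP orientation; "contact_force": force on the tool from outside, world axes, zero at the start; "torque": the same for the moment, N m; "gripper_width": opening from 0.0 (shut) to 1.0 (fully open).
Only numpy, scipy, OpenCV 4.12 (cv2) and the standard library are available. Lean on these libraries where they do the work, as an engineer would, in place of code of your own. Each camera call takes 0.05 s, during which the arm holds its last target. There are 200 camera calls.

## Working session

There is one attempt and no reset: what is moved stays moved. The work goes in short steps, Python scripts to look and compute and a shell command to move; the robot and the scene stay as the last step left them, time stands still between calls to the robot, and variables do not carry over. Pictures are saved under pics/ and viewed, about 8 in all and at most 12, crops included, and the job is handed in when it is done.

```bash
mkdir -p pics; ls; python3 - <<'E'
from station import *
import cv2,json,numpy as np,pickle
o=get_obs();print({k:np.round(v,4).tolist() for k,v in o.items()})
for n in["top","side"]:
    c=read_camera(n);cv2.imwrite(f"pics/{n}1.png",c["image"]);pickle.dump(c,open(f"{n}.pkl","wb"))
    print(n,{k:np.round(v,4).tolist() for k,v in c.items() if k!="image"})
E
```

```text
pics
{'t': 0.0, 'q': [-1.3541, 0.4778, 0.0223, 1.5565, -0.0115, 1.1093, -0.0831], 'joint_vel': [-0.0, -0.0004, -0.0007, -0.0008, -0.0018, -0.001, 0.0013], 'joint_torque': [0.0001, -59.6456, 1.608, -28.1196, 0.0125, 0.0092, 0.0], 'eef_pos': [0.2152, 0.6392, 0.2303], 'tool_rot': [0.0006, 0.8121, 0.5835, -0.0007], 'contact_force': [-0.2911, -0.7087, -0.6623], 'torque': [0.0263, 0.027, -0.0149], 'gripper_width': 0.9987}
top {'intrinsics': [[423.0143, 0.0, 314.1236], [0.0, 423.0143, 199.8078], [0.0, 0.0, 1.0]], 'position': [0.459, 0.024, 0.9299], 'attitude': [-0.0495, 0.7146, -0.697, 0.0316]}
side {'intrinsics': [[505.6182, 0.0, 319.0483], [0.0, 505.6182, 192.594], [0.0, 0.0, 1.0]], 'position': [0.0008, -0.7544, 0.6276], 'attitude': [-0.4642, 0.8365, -0.2489, 0.1511]}
```

View pics/top1.png

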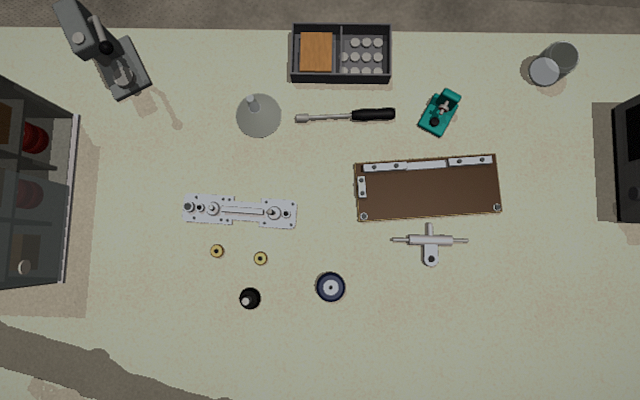

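The top view shows the plate (centre about (243,211), toe to the left) and the jig (centre about (428,188), fence on its upper edge, stop at the left). I'll enlarge that area.

```bash
cat > h.py <<'E'
import numpy as np,cv2,pickle
from scipy.spatial.transform import Rotation as R
def rot(q): return R.from_quat(q,scalar_first=True).as_matrix()
def ray(K,Rm,p,uv,z):
    d=Rm@np.linalg.solve(K,[uv[0],uv[1],1.]); return p+d*(z-p[2])/d[2]
def proj(K,Rm,p,X):
    c=Rm.T@(np.asarray(X)-p); u=K@c; return u[:2]/u[2]
E
python3 - <<'E'
from h import *
c=pickle.load(open("top.pkl","rb"));im=c["image"]
a=cv2.resize(im[180:240,170:310],None,fx=5,fy=5,interpolation=cv2.INTER_CUBIC)
b=cv2.resize(im[145:230,345:510],None,fx=4.24,fy=4.24,interpolation=cv2.INTER_CUBIC)[:, :700]
cv2.imwrite("pics/z1.png",cv2.resize(np.vstack([a[:,:b.shape[1]],b]),None,fx=.88,fy=.88) if 0 else np.vstack([a[:240],b]))
E
```

```text
(no output)
```

View pics/z1.png

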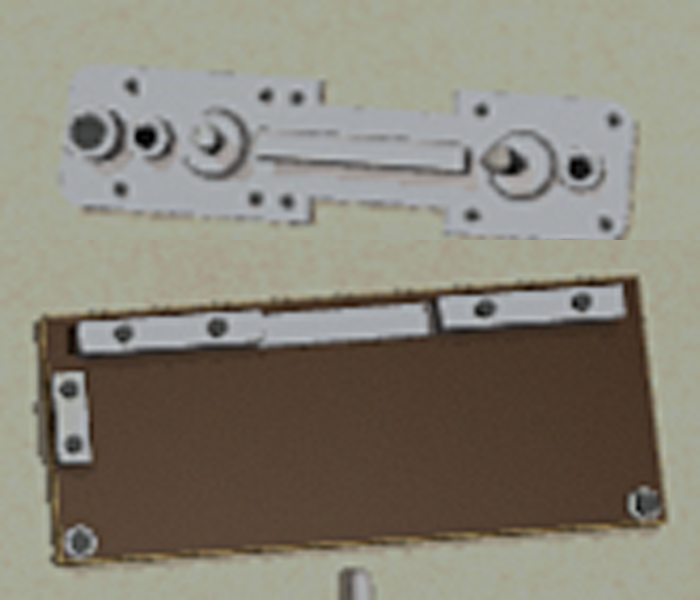

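```bash
python3 - <<'E'
from h import *
from station import get_obs
c=pickle.load(open("top.pkl","rb"));K,p,Rm=c["intrinsics"],c["position"],rot(c["attitude"])
K=np.array(K);p=np.array(p)
P=lambda x,y,z:ray(K,Rm,p,(170+x/5,180+y/5),z)
s1,s2=P(258,147,.028),P(467,160,.028)
k1,k2=P(217,143,.008),P(521,165,.008)
for a,b in((s1,s2),(k1,k2)): d=a-b;print("mid",(a+b)/2,"len",np.linalg.norm(d),"ang",np.degrees(np.arctan2(d[1],d[0])))
J=lambda x,y,z:ray(K,Rm,p,(345+x/4.24,145+(y-240)/4.24),z)
C=[J(42,318,.015),J(638,278,.015),J(664,522,.015),J(55,563,.015)]
print(np.round(C,4),"mid",np.mean(C,0),"len",[np.linalg.norm(C[i]-C[i-1]) for i in range(4)])
d=C[0]+C[3]-C[1]-C[2];print("jig y ang",np.degrees(np.arctan2(d[1],d[0])))
o=get_obs();T=rot(o["tool_rot"]);print(np.round(T,3))
E
```

```text
mid [0.53549635 0.20162606 0.028     ] len 0.09052790921930905 ang 87.83534807809716
mid [0.537046   0.20277283 0.008     ] len 0.13469095860748753 ang 87.25752219958163
[[ 0.6467 -0.0388  0.015 ]
 [ 0.6742 -0.3446  0.015 ]
 [ 0.5484 -0.3548  0.015 ]
 [ 0.52   -0.0473  0.015 ]] mid [ 0.59731982 -0.19639787  0.015     ] len [np.float64(0.1270322099788859), np.float64(0.3070459981130935), np.float64(0.12624974449221765), np.float64(0.30879168321706296)]
jig y ang 95.2118816719219
[[ 0.319  0.948 -0.   ]
 [ 0.948 -0.319 -0.002]
 [-0.002  0.    -1.   ]]
```

Sizes come out within about 2%. The plate's spine is at (0.536, 0.202) with its heading at 87.5°, and the jig's centre is at (0.597, -0.196) with its y axis at 95.2°. Next I turn the tool by about +74°.

```bash
python3 -m handwheel '[{"yaw":8.5},{"yaw":8.5},{"yaw":8.5},{"yaw":8.5},{"yaw":8.5}]'; python3 -m handwheel '[{"yaw":8.5},{"yaw":8.5},{"yaw":8.5},{"yaw":6},{"grip":6}]'; cat >> h.py <<'E'
def state():
    from station import get_obs
    o=get_obs();T=rot(o["tool_rot"])
    return o,T,np.array(o["eef_pos"]),np.degrees(np.arctan2(T[1,0],T[0,0]))
def go(x,y,z,ang):
    o,T,p,a=state()
    print("t",o["t"],"p",np.round(p,4),"ang",round(a,2),"tool cm",np.round(T.T@(np.array([x,y,z])-p)*100,2),"yaw(after)",round(-(ang-a),2),"F",np.round(o["contact_force"],1),"M",np.round(o["torque"],2),"w",round(o["gripper_width"]*85,1))
E
python3 -c "
from h import *;go(.536,.202,.13,-2.5)"
```

```text
t 0.1 p [0.2152 0.6392 0.2304] ang 71.39 tool cm [-31.18  44.35  10.1 ] yaw(after) 73.89 F [0.7 0.3 0.1] M [ 0.01  0.05 -0.02] w 84.9invalid input
invalid input
```

```bash
python3 -m handwheel '[{"grip":6,"tx":0,"ty":0,"tz":0,"yaw":8.5},{"grip":6,"tx":0,"ty":0,"tz":0,"yaw":8.5},{"grip":6,"tx":0,"ty":0,"tz":0,"yaw":8.5},{"grip":6,"tx":0,"ty":0,"tz":0,"yaw":8.5},{"grip":6,"tx":0,"ty":0,"tz":0,"yaw":8.5}]'; python3 -m handwheel '[{"grip":6,"tx":0,"ty":0,"tz":0,"yaw":8.5},{"grip":6,"tx":0,"ty":0,"tz":0,"yaw":8.5},{"grip":6,"tx":0,"ty":0,"tz":0,"yaw":8.5},{"grip":6,"tx":0,"ty":0,"tz":0,"yaw":6},{"grip":6,"tx":0,"ty":0,"tz":0,"yaw":0}]'; python3 -c "
from h import *;go(.536,.202,.13,-2.5)"
```

```text
t: 0.6
eef_pos: [0.2153, 0.6394, 0.2307]
tool_rot: [0.0, 0.969, 0.246, -0.0]
contact_force: [0.7, -0.8, -0.4]
gripper_width: 0.701
t: 1.1
eef_pos: [0.2151, 0.6395, 0.2307]
tool_rot: [0.001, 1.0, -0.023, 0.0]
contact_force: [0.5, 1.1, 0.5]
gripper_width: 0.698
t 1.1 p [0.2151 0.6395 0.2307] ang -2.64 tool cm [34.07 42.21 10.12] yaw(after) -0.14 F [0.5 1.1 0.5] M [-0.01 -0.02  0.02] w 59.3
```

There is a shelf at the left, near the start pose, so I move in -y first and then diagonally.

```bash
python3 -m handwheel '[{"grip":6,"tx":0,"ty":4,"tz":0,"yaw":0},{"grip":6,"tx":0,"ty":5,"tz":0,"yaw":0},{"grip":6,"tx":1,"ty":4.5,"tz":0,"yaw":0},{"grip":6,"tx":3,"ty":4,"tz":0,"yaw":0},{"grip":6,"tx":3,"ty":4,"tz":0,"yaw":0}]'; python3 -m handwheel '[{"grip":6,"tx":4,"ty":3,"tz":0,"yaw":0},{"grip":6,"tx":4,"ty":3,"tz":0,"yaw":0},{"grip":6,"tx":4,"ty":3,"tz":0,"yaw":0},{"grip":6,"tx":4,"ty":3,"tz":0,"yaw":0},{"grip":6,"tx":4,"ty":3,"tz":0,"yaw":0}]';python3 -c "
from h import *;go(.536,.202,.13,-2.5)"
```

```text
t: 1.6
eef_pos: [0.2755, 0.4201, 0.2313]
tool_rot: [-0.0, 1.0, -0.02, -0.0]
contact_force: [1.7, 0.6, -0.1]
gripper_width: 0.706
t: 2.1
eef_pos: [0.4697, 0.2613, 0.2314]
tool_rot: [-0.0, 1.0, -0.021, 0.0]
contact_force: [0.7, 0.8, -0.5]
gripper_width: 0.701
t 2.1 p [0.4697 0.2613 0.2314] ang -2.39 tool cm [ 6.87  5.66 10.14] yaw(after) 0.11 F [ 0.7  0.8 -0.5] M [ 0.04 -0.03  0.01] w 59.6
```

```bash
python3 -m handwheel '[{"grip":6,"tx":3.4,"ty":2.8,"tz":2,"yaw":0},{"grip":6,"tx":3.4,"ty":2.8,"tz":2,"yaw":0},{"grip":6,"tx":0,"ty":0,"tz":3,"yaw":0},{"grip":6,"tx":0,"ty":0,"tz":3,"yaw":0},{"grip":6,"tx":0,"ty":0,"tz":0,"yaw":0}]';python3 - <<'E'
from h import *
from station import *
go(.536,.202,.05,-2.5)
o,T,p,a=state();c=read_camera("wrist");cv2.imwrite("pics/w1.png",c["image"])
H=np.array(c["hand_eye"]);print(np.round(H,3))
pickle.dump((c,T,p),open("w1.pkl","wb"))
E
```

```text
t: 2.6
eef_pos: [0.5312, 0.2024, 0.1276]
tool_rot: [0.002, 1.0, -0.022, -0.003]
contact_force: [-0.4, 0.2, 0.2]
gripper_width: 0.705
t 2.6 p [0.5312 0.2024 0.1276] ang -2.49 tool cm [ 0.54 -0.01  7.76] yaw(after) 0.01 F [-0.4  0.2  0.2] M [-0.    0.03 -0.02] w 59.9
[[ 1.     0.001  0.001  0.   ]
 [-0.001  0.951  0.308 -0.078]
 [-0.    -0.308  0.951 -0.142]
 [ 0.     0.     0.     1.   ]]
```

View pics/w1.png

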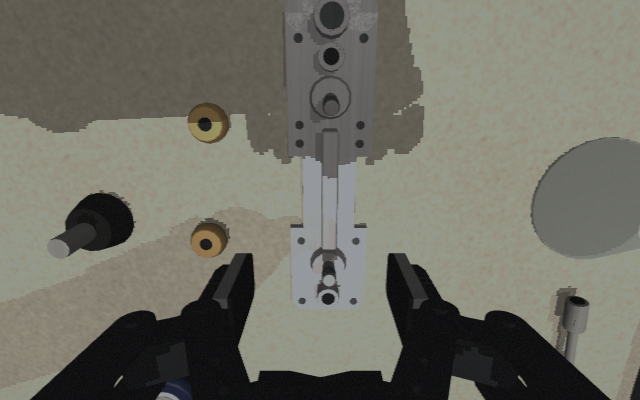

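The wrist view shows the spine running from (330,129) at the toe end to about (329,249) at the heel end, between the open fingers. Heel corners are near (291,307) and (366,307).

```bash
python3 - <<'E'
from h import *
c,T,p=pickle.load(open("w1.pkl","rb"));H=np.array(c["hand_eye"]);K=np.array(c["intrinsics"])
Rc=T@H[:3,:3];pc=p+T@H[:3,3]
a,b=[ray(K,Rc,pc,u,.028) for u in((330,130),(329.5,249))]
d=a-b;print(a,b,(a+b)/2,np.linalg.norm(d),np.degrees(np.arctan2(d[1],d[0])))
k=[ray(K,Rc,pc,u,.008) for u in((330,97),(327,262),(299,38),(363,38),(302,301),(353,301))];print(np.round(k,4),(k[0]+k[1])/2)
E
```

```text
[0.54020108 0.25166846 0.028     ] [0.53678624 0.16024531 0.028     ] [0.53849366 0.20595689 0.028     ] 0.09148690940769774 87.86088154461991
[[0.5413 0.2731 0.008 ]
 [0.5343 0.1381 0.008 ]
 [0.5211 0.3133 0.008 ]
 [0.5656 0.3114 0.008 ]
 [0.5107 0.1001 0.008 ]
 [0.556  0.0983 0.008 ]] [0.53783305 0.20555498 0.008     ]
```

```bash
python3 -m handwheel '[{"grip":5,"tx":0.68,"ty":-0.28,"tz":3,"yaw":0.3},{"grip":5,"tx":0,"ty":0,"tz":3,"yaw":0},{"grip":5,"tx":0,"ty":0,"tz":3,"yaw":0},{"grip":5,"tx":0,"ty":0,"tz":1.9,"yaw":0},{"grip":5,"tx":0,"ty":0,"tz":0.6,"yaw":0}]';python3 -c "
from h import *;go(.538,.205,.010,-2.3)"
```

```text
t: 3.15
eef_pos: [0.5406, 0.2069, 0.0161]
tool_rot: [-0.0, 1.0, -0.024, -0.0]
contact_force: [-1.3, 0.4, 0.6]
gripper_width: 0.587
t 3.15 p [0.5406 0.2069 0.0161] ang -2.77 tool cm [-0.25  0.2   0.61] yaw(after) -0.47 F [-1.3  0.4  0.6] M [-0.02  0.02 -0.02] w 49.9
```

```bash
python3 -m handwheel '[{"grip":5,"tx":-0.2,"ty":0.1,"tz":0.5,"yaw":-0.4},{"grip":3,"tx":0,"ty":0,"tz":0,"yaw":0},{"grip":1,"tx":0,"ty":0,"tz":0,"yaw":0},{"grip":0.5,"tx":0,"ty":0,"tz":0,"yaw":0},{"grip":0.5,"tx":0,"ty":0,"tz":0,"yaw":0}]' 30;python3 -c "
from h import *;go(.538,.205,.010,-2.3)"
```

```text
t: 3.65
eef_pos: [0.5392, 0.2058, 0.0125]
tool_rot: [-0.001, 1.0, -0.022, 0.0]
contact_force: [-1.8, -0.1, 6.8]
gripper_width: 0.134
t 3.65 p [0.5392 0.2058 0.0125] ang -2.5 tool cm [-0.12  0.09  0.25] yaw(after) -0.2 F [-1.8 -0.1  6.8] M [-0.04  0.48 -0.03] w 11.4
```

```bash
python3 -m handwheel '[{"grip":0,"tx":0,"ty":0,"tz":0,"yaw":0},{"grip":0,"tx":0,"ty":0,"tz":0,"yaw":0},{"grip":0,"tx":0,"ty":0,"tz":0,"yaw":0}]' 80;python3 -c "
from h import *;go(.538,.205,.010,-2.3)"
```

```text
t: 3.95
eef_pos: [0.5395, 0.2058, 0.0127]
tool_rot: [-0.001, 1.0, -0.022, 0.001]
contact_force: [-2.0, -0.9, 7.7]
gripper_width: 0.118
t 3.95 p [0.5395 0.2058 0.0127] ang -2.5 tool cm [-0.14  0.09  0.27] yaw(after) -0.2 F [-2.  -0.9  7.7] M [ 0.    0.47 -0.03] w 10.1
```

It is gripped: the width is about that of the spine, with the tips resting lightly on the sole. Lift.

```bash
python3 -m handwheel '[{"grip":0,"tx":0,"ty":0,"tz":-0.5,"yaw":0},{"grip":0,"tx":0,"ty":0,"tz":-1.5,"yaw":0},{"grip":0,"tx":0,"ty":0,"tz":-3,"yaw":0},{"grip":0,"tx":0,"ty":0,"tz":-3,"yaw":0},{"grip":0,"tx":0,"ty":0,"tz":0,"yaw":0}]';python3 - <<'E'
from h import *
from station import *
go(.6,-.205,.095,5.2)
o,T,p,a=state();c=read_camera("wrist");cv2.imwrite("pics/w2.png",c["image"])
pickle.dump((c,T,p),open("w2.pkl","wb"))
E
```

```text
t: 4.45
eef_pos: [0.5415, 0.206, 0.0957]
tool_rot: [-0.002, 1.0, -0.022, 0.003]
contact_force: [1.3, 0.3, -5.3]
gripper_width: 0.115
t 4.45 p [0.5415 0.206  0.0957] ang -2.54 tool cm [ 7.67e+00  4.08e+01 -3.00e-02] yaw(after) -7.74 F [ 1.3  0.3 -5.3] M [-0.03 -0.1  -0.  ] w 9.7
```

View pics/w2.png

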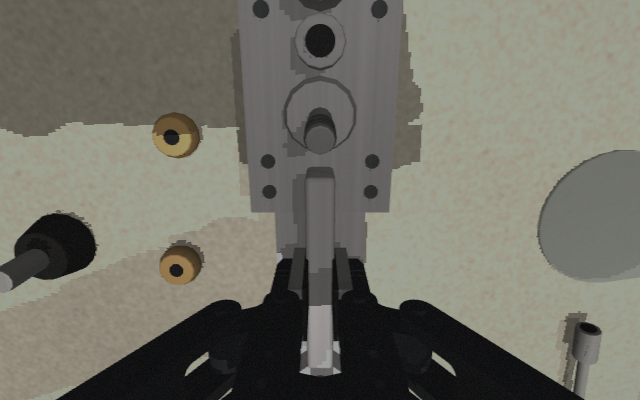

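The plate is held, straight along the view's vertical at column 320, and the spine's toe end is at (320,170). I work out its pose in the tool frame and the move from there.

```bash
python3 - <<'E'
from h import *
c,T,p=pickle.load(open("w2.pkl","rb"));H=np.array(c["hand_eye"]);K=np.array(c["intrinsics"])
f=lambda uv,z:ray(K,H[:3,:3],H[:3,3],uv,z)
e=f((320,171),-.0155);print("spine end in tool",e,"-> origin y",e[1]+.046)
for L,Rr in(((261,9),(380,9)),((268,161),(372,161)),((270,192),(371,192))):
    print((f(L,.0065)+f(Rr,.0065))/2)
E
```

```text
spine end in tool [ 0.00048894 -0.04807902 -0.0155    ] -> origin y -0.0020790218251237197
[ 0.00063024 -0.10698818  0.0065    ]
[ 0.00051016 -0.04736056  0.0065    ]
[ 0.00075402 -0.03311219  0.0065    ]
```

```bash
python3 -m handwheel '[{"grip":0,"tx":0.3,"ty":2,"tz":0,"yaw":0},{"grip":0,"tx":0.7,"ty":4,"tz":0,"yaw":0},{"grip":0,"tx":0.8,"ty":4.5,"tz":0,"yaw":0},{"grip":0,"tx":0.8,"ty":4.5,"tz":0,"yaw":0},{"grip":0,"tx":0.8,"ty":4.5,"tz":0,"yaw":0}]';  python3 -m handwheel '[{"grip":0,"tx":0.8,"ty":4.5,"tz":0,"yaw":0},{"grip":0,"tx":0.8,"ty":4.5,"tz":0,"yaw":0},{"grip":0,"tx":0.8,"ty":4.5,"tz":0,"yaw":0},{"grip":0,"tx":0.8,"ty":4.3,"tz":0,"yaw":0},{"grip":0,"tx":0.7,"ty":3,"tz":0,"yaw":0}]'; python3 -m handwheel '[{"grip":0,"tx":0,"ty":0.5,"tz":0,"yaw":-3.9},{"grip":0,"tx":0,"ty":0,"tz":0,"yaw":-3.9},{"grip":0,"tx":0,"ty":0,"tz":0,"yaw":0},{"grip":0,"tx":0,"ty":0,"tz":0,"yaw":0}]';python3 - <<'E'
from h import *
from station import *
go(.598,-.2064,.06,5.2)
o,T,p,a=state();c=read_camera("wrist");cv2.imwrite("pics/w3.png",c["image"])
pickle.dump((c,T,p),open("w3.pkl","wb"))
E
```

```text
t: 5.0
eef_pos: [0.563, 0.0075, 0.0901]
tool_rot: [0.0, 1.0, -0.022, -0.001]
contact_force: [0.6, 0.6, -4.9]
gripper_width: 0.117
t: 5.5
eef_pos: [0.5923, -0.2043, 0.09]
tool_rot: [0.001, 1.0, -0.023, -0.001]
contact_force: [0.5, 0.5, -4.1]
gripper_width: 0.119
t: 5.9
eef_pos: [0.593, -0.2048, 0.0902]
tool_rot: [-0.0, 0.999, 0.045, -0.001]
contact_force: [-0.9, -0.2, -3.8]
gripper_width: 0.114
t 5.9 p [ 0.593  -0.2048  0.0902] ang 5.21 tool cm [0.48 0.21 3.02] yaw(after) 0.01 F [-0.9 -0.2 -3.8] M [-0.07 -0.07  0.  ] w 9.7
```

View pics/w3.png

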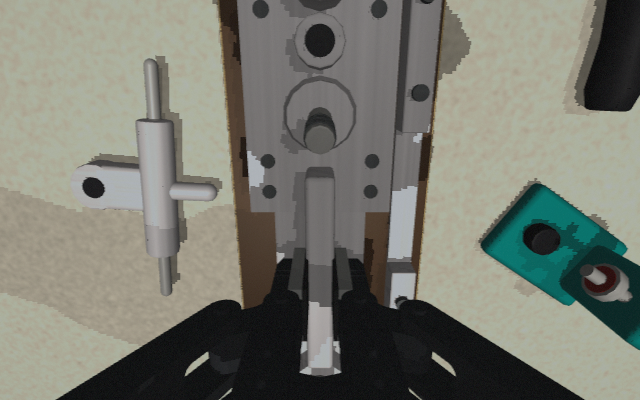

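The fence is at right: the face of its low part runs from about (394,140) to (389,258). The bed's outer edges run from (443,10) to (413,305) and from (219,5) to (243,305).

```bash
python3 - <<'E'
from h import *
c,T,p=pickle.load(open("w3.pkl","rb"));H=np.array(c["hand_eye"]);K=np.array(c["intrinsics"])
Rc=T@H[:3,:3];pc=p+T@H[:3,3]
J0=np.array([.5973,-.1964,0]);th=np.radians(5.2);Rj=R.from_euler("z",th).as_matrix()
def line(n,u,v,z):
    a,b=[ray(K,Rc,pc,w,z) for w in(u,v)];d=a-b
    print(n,"ang",round(np.degrees(np.arctan2(d[1],d[0])),2),"jig",np.round(Rj.T@(a-J0)*1000,1),np.round(Rj.T@(b-J0)*1000,1))
line("lowface(40)",(394,140),(389,258),.020)
line("highface(40)",(408,10),(402,130),.035)
line("bedR(65)",(443,10),(413,305),.015)
line("bedL(-65)",(219,5),(243,305),.015)
im=cv2.resize(c["image"][0:320,200:460],None,fx=2.3,fy=1.85,interpolation=cv2.INTER_CUBIC);cv2.imwrite("pics/z3.png",im)
E
```

```text
lowface(40) ang 96.64 jig [41.  39.4 20. ] [ 43.  -41.6  20. ]
highface(40) ang 96.58 jig [ 40.4 108.   35. ] [41.9 47.2 35. ]
bedR(65) ang 95.06 jig [ 64.8 111.9  15. ] [ 64.3 -82.9  15. ]
bedL(-65) ang 95.25 jig [-61.7 114.3  15. ] [-61.5 -83.2  15. ]
```

View pics/z3.png

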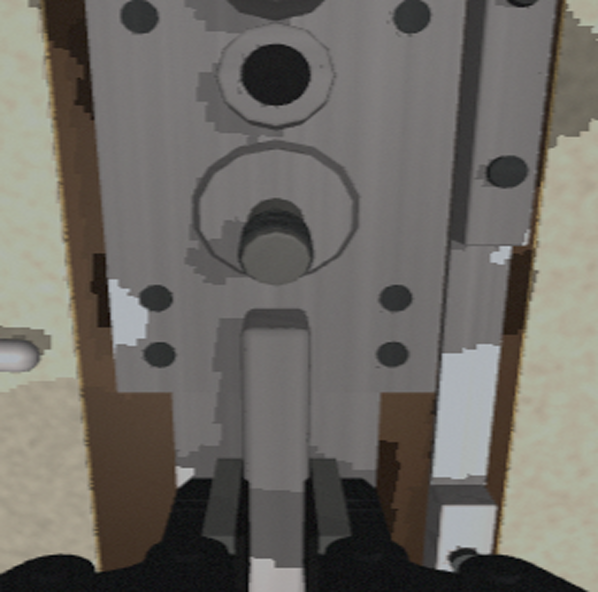

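```bash
python3 -m handwheel '[{"grip":0,"tx":0,"ty":0,"tz":1.5,"yaw":0},{"grip":0,"tx":0,"ty":0,"tz":2,"yaw":0},{"grip":0,"tx":0,"ty":0,"tz":1.5,"yaw":0},{"grip":0,"tx":0,"ty":0,"tz":0.8,"yaw":0},{"grip":0,"tx":0,"ty":0,"tz":0,"yaw":0}]'; python3 -m handwheel '[{"grip":0,"tx":0,"ty":0,"tz":0.2,"yaw":0},{"grip":0,"tx":0,"ty":0,"tz":0.1,"yaw":0},{"grip":0,"tx":0,"ty":0,"tz":0,"yaw":0},{"grip":0,"tx":0,"ty":0,"tz":0,"yaw":0}]'; python3 -c "
from h import *;go(.5987,-.1953,.0275,5.15)"
```

```text
t: 6.45
eef_pos: [0.5927, -0.2049, 0.0315]
tool_rot: [-0.0, 0.999, 0.046, -0.001]
contact_force: [-0.3, 0.6, -3.5]
gripper_width: 0.118
t: 6.85
eef_pos: [0.5941, -0.2055, 0.0308]
tool_rot: [0.0, 0.999, 0.046, 0.0]
contact_force: [0.4, -0.3, -4.3]
gripper_width: 0.115
t 6.85 p [ 0.5941 -0.2055  0.0308] ang 5.29 tool cm [ 0.55 -0.98  0.33] yaw(after) 0.14 F [ 0.4 -0.3 -4.3] M [-0.1  -0.01 -0.01] w 9.8
```

```bash
for i in 1; do python3 -m handwheel '[{"grip":0,"tx":0,"ty":0,"tz":0.1,"yaw":0},{"grip":0,"tx":0,"ty":0,"tz":0,"yaw":0}]'; python3 -m handwheel '[{"grip":0,"tx":0,"ty":0,"tz":0.1,"yaw":0},{"grip":0,"tx":0,"ty":0,"tz":0,"yaw":0}]'; done
```

```text
t: 7.05
eef_pos: [0.5939, -0.2054, 0.0294]
tool_rot: [-0.0, 0.999, 0.046, 0.0]
contact_force: [-0.4, -0.2, -4.7]
gripper_width: 0.115
t: 7.25
eef_pos: [0.5937, -0.2054, 0.0281]
tool_rot: [-0.0, 0.999, 0.046, -0.0]
contact_force: [-0.9, -0.3, -4.7]
gripper_width: 0.116
```

```bash
python3 -m handwheel '[{"grip":0,"tx":0,"ty":0,"tz":0.05,"yaw":0},{"grip":0,"tx":0,"ty":0,"tz":0,"yaw":0}]'; python3 -m handwheel '[{"grip":0,"tx":0,"ty":0,"tz":0.05,"yaw":0},{"grip":0,"tx":0,"ty":0,"tz":0,"yaw":0}]'; python3 -c "
from h import *;go(.5987,-.1953,.0275,5.15)"
```

```text
t: 7.45
eef_pos: [0.5938, -0.2055, 0.0278]
tool_rot: [-0.0, 0.999, 0.046, 0.0]
contact_force: [-0.4, 0.6, -4.1]
gripper_width: 0.118
t: 7.65
eef_pos: [0.594, -0.2055, 0.0278]
tool_rot: [-0.0, 0.999, 0.046, 0.0]
contact_force: [-1.6, 1.2, 3.0]
gripper_width: 0.113
t 7.65 p [ 0.594  -0.2055  0.0278] ang 5.28 tool cm [ 0.57 -0.97  0.03] yaw(after) 0.13 F [-1.6  1.2  3. ] M [0.2  0.38 0.04] w 9.6
```

The plate is down on the bed. Now I slide it towards the stop (tool -y).

```bash
python3 -m handwheel '[{"grip":0,"tx":0,"ty":-0.2,"tz":0,"yaw":0},{"grip":0,"tx":0,"ty":-0.1,"tz":0,"yaw":0},{"grip":0,"tx":0,"ty":0,"tz":0,"yaw":0}]'; python3 -m handwheel '[{"grip":0,"tx":0,"ty":-0.1,"tz":0,"yaw":0},{"grip":0,"tx":0,"ty":0,"tz":0,"yaw":0}]';python3 -m handwheel '[{"grip":0,"tx":0,"ty":-0.07,"tz":0,"yaw":0},{"grip":0,"tx":0,"ty":0,"tz":0,"yaw":0}]'
```

```text
t: 7.95
eef_pos: [0.5941, -0.2028, 0.0278]
tool_rot: [0.0, 0.999, 0.046, 0.001]
contact_force: [-0.1, -1.5, 2.3]
gripper_width: 0.114
t: 8.15
eef_pos: [0.594, -0.2019, 0.0277]
tool_rot: [0.0, 0.999, 0.046, 0.001]
contact_force: [0.2, -1.1, 3.9]
gripper_width: 0.114
t: 8.35
eef_pos: [0.5939, -0.2012, 0.0277]
tool_rot: [0.0, 0.999, 0.046, 0.001]
contact_force: [1.0, -3.0, 5.1]
gripper_width: 0.116
```

```bash
python3 -m handwheel '[{"grip":0,"tx":0,"ty":-0.05,"tz":0,"yaw":0},{"grip":0,"tx":0,"ty":0,"tz":0,"yaw":0}]'; python3 -m handwheel '[{"grip":0,"tx":0,"ty":-0.05,"tz":0,"yaw":0},{"grip":0,"tx":0,"ty":0,"tz":0,"yaw":0}]'
```

```text
t: 8.55
eef_pos: [0.5938, -0.2007, 0.0277]
tool_rot: [0.0, 0.999, 0.046, 0.001]
contact_force: [1.1, -2.1, 6.3]
gripper_width: 0.113
t: 8.75
eef_pos: [0.5937, -0.2002, 0.0277]
tool_rot: [0.0, 0.999, 0.046, 0.001]
contact_force: [0.4, -2.8, 5.4]
gripper_width: 0.116
```

```bash
for i in 1; do python3 -m handwheel '[{"grip":0,"tx":0,"ty":-0.05,"tz":0,"yaw":0},{"grip":0,"tx":0,"ty":0,"tz":0,"yaw":0}]'; python3 -m handwheel '[{"grip":0,"tx":0,"ty":-0.05,"tz":0,"yaw":0},{"grip":0,"tx":0,"ty":0,"tz":0,"yaw":0}]'; python3 -m handwheel '[{"grip":0,"tx":0,"ty":-0.05,"tz":0,"yaw":0},{"grip":0,"tx":0,"ty":0,"tz":0,"yaw":0}]'; done
```

```text
t: 8.95
eef_pos: [0.5937, -0.1997, 0.0277]
tool_rot: [0.0, 0.999, 0.046, 0.001]
contact_force: [0.6, -2.9, 5.4]
gripper_width: 0.114
t: 9.15
eef_pos: [0.5936, -0.1992, 0.0277]
tool_rot: [0.0, 0.999, 0.046, 0.0]
contact_force: [0.2, -3.5, 4.9]
gripper_width: 0.117
t: 9.35
eef_pos: [0.5935, -0.1988, 0.0277]
tool_rot: [0.0, 0.999, 0.046, 0.0]
contact_force: [1.2, -2.8, 5.5]
gripper_width: 0.114
```

```bash
for i in 1; do python3 -m handwheel '[{"grip":0,"tx":0,"ty":-0.05,"tz":0,"yaw":0},{"grip":0,"tx":0,"ty":0,"tz":0,"yaw":0}]'; python3 -m handwheel '[{"grip":0,"tx":0,"ty":-0.05,"tz":0,"yaw":0},{"grip":0,"tx":0,"ty":0,"tz":0,"yaw":0}]'; python3 -m handwheel '[{"grip":0,"tx":0,"ty":-0.05,"tz":0,"yaw":0},{"grip":0,"tx":0,"ty":0,"tz":0,"yaw":0}]'; done
```

```text
t: 9.55
eef_pos: [0.5935, -0.1982, 0.0277]
tool_rot: [0.0, 0.999, 0.046, 0.0]
contact_force: [0.1, -2.4, 6.0]
gripper_width: 0.113
t: 9.75
eef_pos: [0.5934, -0.1978, 0.0277]
tool_rot: [0.0, 0.999, 0.046, 0.0]
contact_force: [0.1, -3.1, 6.3]
gripper_width: 0.119
t: 9.95
eef_pos: [0.5934, -0.1972, 0.0277]
tool_rot: [0.0, 0.999, 0.046, 0.0]
contact_force: [0.1, -2.2, 5.4]
gripper_width: 0.115
```

```bash
for i in 1; do python3 -m handwheel '[{"grip":0,"tx":0,"ty":-0.05,"tz":0,"yaw":0},{"grip":0,"tx":0,"ty":0,"tz":0,"yaw":0}]'; python3 -m handwheel '[{"grip":0,"tx":0,"ty":-0.05,"tz":0,"yaw":0},{"grip":0,"tx":0,"ty":0,"tz":0,"yaw":0}]'; python3 -m handwheel '[{"grip":0,"tx":0,"ty":-0.05,"tz":0,"yaw":0},{"grip":0,"tx":0,"ty":0,"tz":0,"yaw":0}]'; done
```

```text
t: 10.15
eef_pos: [0.5933, -0.1968, 0.0277]
tool_rot: [0.0, 0.999, 0.046, 0.0]
contact_force: [0.8, -3.5, 6.4]
gripper_width: 0.114
t: 10.35
eef_pos: [0.5933, -0.1963, 0.0277]
tool_rot: [0.0, 0.999, 0.046, 0.0]
contact_force: [-0.8, -2.1, 6.0]
gripper_width: 0.115
t: 10.55
eef_pos: [0.5932, -0.1958, 0.0277]
tool_rot: [0.0, 0.999, 0.046, 0.0]
contact_force: [-0.8, -2.6, 5.8]
gripper_width: 0.115
```

There is still no contact, so I check the toe gap in the top and side views.

```bash
python3 - <<'E'
from h import *
from station import *
t=read_camera("top");s=read_camera("side")
J0=np.array([.5987,-.1953,0]);Rj=R.from_euler("z",5.15,degrees=True).as_matrix()
P=J0+Rj@np.array([8,136,33])/1e3
o=[]
for c,w in((t,40),(s,40)):
    u=proj(np.array(c["intrinsics"]),rot(c["attitude"]),np.array(c["position"]),P);print(u)
    x,y=np.clip(np.round(u).astype(int),[w,w],[639-w,399-w]);print(x,y)
    o.append(cv2.resize(c["image"][y-w:y+w,x-w:x+w],(400,400),interpolation=cv2.INTER_CUBIC))
cv2.imwrite("pics/ts.png",np.hstack(o))
E
```

```text
[364.66836727 185.95035392]
365 186
[362.30645128 208.05775649]
362 208
```

View pics/ts.png

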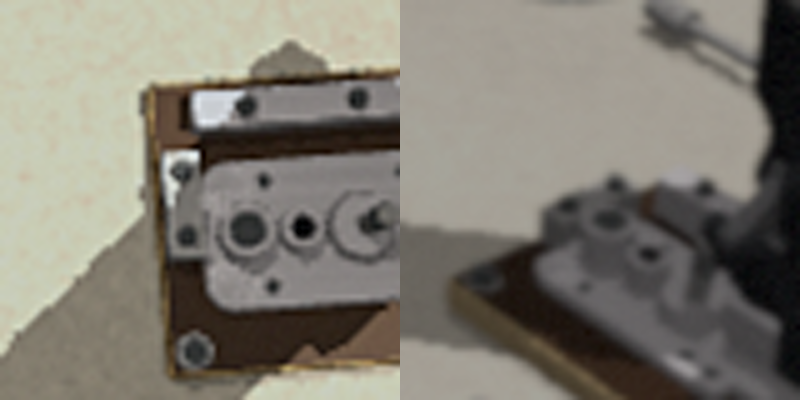

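In the top crop the toe edge (about x=205) is almost at the stop's face (about x=203), and the plate is flat, with a gap left to the fence. I continue the small steps.

```bash
for i in 1; do python3 -m handwheel '[{"grip":0,"tx":0,"ty":-0.05,"tz":0,"yaw":0},{"grip":0,"tx":0,"ty":0,"tz":0,"yaw":0}]'; python3 -m handwheel '[{"grip":0,"tx":0,"ty":-0.05,"tz":0,"yaw":0},{"grip":0,"tx":0,"ty":0,"tz":0,"yaw":0}]'; python3 -m handwheel '[{"grip":0,"tx":0,"ty":-0.05,"tz":0,"yaw":0},{"grip":0,"tx":0,"ty":0,"tz":0,"yaw":0}]'; done
```

```text
t: 10.85
eef_pos: [0.5932, -0.1955, 0.0277]
tool_rot: [0.0, 0.999, 0.046, 0.0]
contact_force: [0.3, -3.4, 5.4]
gripper_width: 0.117
t: 11.05
eef_pos: [0.5932, -0.1955, 0.0277]
tool_rot: [0.001, 0.999, 0.046, 0.001]
contact_force: [1.0, -5.0, 5.5]
gripper_width: 0.118
t: 11.25
eef_pos: [0.5932, -0.1955, 0.0277]
tool_rot: [0.001, 0.999, 0.046, 0.001]
contact_force: [2.2, -6.4, 3.9]
gripper_width: 0.118
```

The toe is on the stop: y has stalled and the force is rising. Now I slide towards the fence (tool +x).

```bash
python3 -m handwheel '[{"grip":0,"tx":0.2,"ty":0,"tz":0,"yaw":0},{"grip":0,"tx":0.3,"ty":0,"tz":0,"yaw":0},{"grip":0,"tx":0.3,"ty":0,"tz":0,"yaw":0},{"grip":0,"tx":0,"ty":0,"tz":0,"yaw":0}]';  python3 -m handwheel '[{"grip":0,"tx":0.1,"ty":0,"tz":0,"yaw":0},{"grip":0,"tx":0,"ty":0,"tz":0,"yaw":0}]';  python3 -m handwheel '[{"grip":0,"tx":0.1,"ty":0,"tz":0,"yaw":0},{"grip":0,"tx":0,"ty":0,"tz":0,"yaw":0}]'; python3 -c "
from h import *;go(.606,-.1953,.0275,5.15)"
```

```text
t: 11.65
eef_pos: [0.5995, -0.1949, 0.0277]
tool_rot: [0.001, 0.999, 0.046, -0.001]
contact_force: [-4.3, -5.0, 9.4]
gripper_width: 0.118
t: 11.85
eef_pos: [0.6, -0.1949, 0.0277]
tool_rot: [0.001, 0.999, 0.046, -0.001]
contact_force: [-4.8, -6.2, 11.1]
gripper_width: 0.114
t: 12.05
eef_pos: [0.6009, -0.1948, 0.0277]
tool_rot: [0.001, 0.999, 0.046, -0.001]
contact_force: [-5.3, -5.3, 10.6]
gripper_width: 0.119
t 12.05 p [ 0.6009 -0.1948  0.0277] ang 5.22 tool cm [0.5  0.1  0.02] yaw(after) 0.07 F [-5.3 -5.3 10.6] M [-1.03  0.98  0.2 ] w 10.1
```

```bash
python3 -m handwheel '[{"grip":0,"tx":0,"ty":0,"tz":-0.04,"yaw":0},{"grip":0,"tx":0.1,"ty":0,"tz":0,"yaw":0},{"grip":0,"tx":0,"ty":0,"tz":0,"yaw":0}]';  python3 -m handwheel '[{"grip":0,"tx":0.1,"ty":0,"tz":0,"yaw":0},{"grip":0,"tx":0,"ty":0,"tz":0,"yaw":0}]';  python3 -m handwheel '[{"grip":0,"tx":0.1,"ty":0,"tz":0,"yaw":0},{"grip":0,"tx":0,"ty":0,"tz":0,"yaw":0}]'; python3 -c "
from h import *;go(.606,-.1953,.0275,5.15)"
```

```text
t: 12.35
eef_pos: [0.6018, -0.1947, 0.0277]
tool_rot: [0.001, 0.999, 0.046, -0.001]
contact_force: [-4.3, -5.5, 7.0]
gripper_width: 0.111
t: 12.55
eef_pos: [0.6028, -0.1946, 0.0277]
tool_rot: [0.001, 0.999, 0.046, -0.001]
contact_force: [-3.6, -5.8, 8.3]
gripper_width: 0.117
t: 12.75
eef_pos: [0.6038, -0.1945, 0.0277]
tool_rot: [0.001, 0.999, 0.046, -0.001]
contact_force: [-3.9, -6.2, 7.3]
gripper_width: 0.114
t 12.75 p [ 0.6038 -0.1945  0.0277] ang 5.22 tool cm [0.21 0.1  0.02] yaw(after) 0.07 F [-3.9 -6.2  7.3] M [-1.21  0.86  0.2 ] w 9.7
```

```bash
python3 -m handwheel '[{"grip":0,"tx":0.08,"ty":0,"tz":0,"yaw":0},{"grip":0,"tx":0,"ty":0,"tz":0,"yaw":0}]';  python3 -m handwheel '[{"grip":0,"tx":0.05,"ty":0,"tz":0,"yaw":0},{"grip":0,"tx":0,"ty":0,"tz":0,"yaw":0}]';  python3 -m handwheel '[{"grip":0,"tx":0.05,"ty":0,"tz":0,"yaw":0},{"grip":0,"tx":0,"ty":0,"tz":0,"yaw":0}]'; python3 -c "
from h import *;go(.606,-.1953,.0275,5.15)"
```

```text
t: 12.95
eef_pos: [0.6045, -0.1944, 0.0277]
tool_rot: [0.001, 0.999, 0.046, -0.001]
contact_force: [-4.3, -5.7, 7.5]
gripper_width: 0.115
t: 13.15
eef_pos: [0.605, -0.1944, 0.0277]
tool_rot: [0.001, 0.999, 0.046, -0.001]
contact_force: [-4.2, -6.1, 7.5]
gripper_width: 0.115
t: 13.35
eef_pos: [0.6055, -0.1944, 0.0277]
tool_rot: [0.001, 0.999, 0.046, -0.001]
contact_force: [-5.3, -5.9, 8.5]
gripper_width: 0.113
t 13.35 p [ 0.6055 -0.1944  0.0277] ang 5.22 tool cm [0.04 0.1  0.02] yaw(after) 0.07 F [-5.3 -5.9  8.5] M [-1.23  0.89  0.13] w 9.6
```

```bash
python3 -m handwheel '[{"grip":0,"tx":0.05,"ty":0,"tz":0,"yaw":0},{"grip":0,"tx":0,"ty":0,"tz":0,"yaw":0}]';  python3 -m handwheel '[{"grip":0,"tx":0.05,"ty":0,"tz":0,"yaw":0},{"grip":0,"tx":0,"ty":0,"tz":0,"yaw":0}]';  python3 -m handwheel '[{"grip":0,"tx":0.05,"ty":0,"tz":0,"yaw":0},{"grip":0,"tx":0,"ty":0,"tz":0,"yaw":0}]'; python3 -c "
from h import *;go(.606,-.1953,.0275,5.15)"
```

```text
t: 13.55
eef_pos: [0.606, -0.1944, 0.0277]
tool_rot: [0.001, 0.999, 0.045, -0.001]
contact_force: [-4.6, -5.3, 7.7]
gripper_width: 0.115
t: 13.75
eef_pos: [0.6064, -0.1943, 0.0277]
tool_rot: [0.001, 0.999, 0.045, -0.002]
contact_force: [-4.6, -5.8, 7.9]
gripper_width: 0.117
t: 13.95
eef_pos: [0.6065, -0.1943, 0.0277]
tool_rot: [0.001, 0.999, 0.045, -0.002]
contact_force: [-5.9, -6.4, 9.4]
gripper_width: 0.116
t 13.95 p [ 0.6065 -0.1943  0.0277] ang 5.21 tool cm [-0.06  0.1   0.02] yaw(after) 0.06 F [-5.9 -6.4  9.4] M [-1.18  1.16  0.16] w 9.9
```

```bash
for i in 1; do python3 -m handwheel '[{"grip":0,"tx":0.05,"ty":0,"tz":0,"yaw":0},{"grip":0,"tx":0,"ty":0,"tz":0,"yaw":0}]' |grep -E "force|pos"; python3 -c "
from h import *;go(.606,-.1953,.0275,5.15)";  python3 -m handwheel '[{"grip":0,"tx":0.05,"ty":0,"tz":0,"yaw":0},{"grip":0,"tx":0,"ty":0,"tz":0,"yaw":0}]' |grep -E "force|pos";python3 -c "
from h import *;go(.606,-.1953,.0275,5.15)";  done
```

```text
eef_pos: [0.6066, -0.1943, 0.0277]
contact_force: [-6.3, -5.9, 11.0]
t 14.15 p [ 0.6066 -0.1943  0.0277] ang 5.2 tool cm [-0.07  0.1   0.02] yaw(after) 0.05 F [-6.3 -5.9 11. ] M [-1.14  1.47  0.12] w 9.8
eef_pos: [0.6066, -0.1942, 0.0277]
contact_force: [-8.6, -5.6, 10.8]
t 14.35 p [ 0.6066 -0.1942  0.0277] ang 5.19 tool cm [-0.07  0.1   0.02] yaw(after) 0.04 F [-8.6 -5.6 10.8] M [-1.1   1.64  0.13] w 9.7
```

```bash
python3 -m handwheel '[{"grip":0,"tx":0.05,"ty":0,"tz":-0.02,"yaw":0},{"grip":0,"tx":0.03,"ty":0,"tz":0,"yaw":0},{"grip":0,"tx":0,"ty":0,"tz":0,"yaw":0}]' |grep force;python3 -c "
from h import *;go(.606,-.1953,.0275,5.15)"; python3 -m handwheel '[{"grip":0,"tx":0.05,"ty":0,"tz":-0.01,"yaw":0},{"grip":0,"tx":0,"ty":0,"tz":0,"yaw":0}]'|grep force; python3 -c "
from h import *;go(.606,-.1953,.0275,5.15);print(state()[1].round(4))"
```

```text
contact_force: [-10.4, -5.9, 12.4]
t 14.65 p [ 0.6067 -0.1942  0.0277] ang 5.17 tool cm [-0.08  0.1   0.02] yaw(after) 0.02 F [-10.4  -5.9  12.4] M [-1.14  1.99  0.13] w 9.9
contact_force: [-10.5, -5.9, 11.9]
t 14.85 p [ 0.6067 -0.1942  0.0277] ang 5.16 tool cm [-0.08  0.1   0.02] yaw(after) 0.01 F [-10.5  -5.9  11.9] M [-1.11  2.1   0.19] w 9.7
[[ 9.959e-01  8.990e-02 -7.400e-03]
 [ 8.990e-02 -9.959e-01 -5.000e-04]
 [-7.400e-03 -1.000e-04 -1.000e+00]]
```

The push is building as expected. Felt force along the fence normal is about 11 N, of which about 4 N is drag. I add a little and then hold.

```bash
python3 -m handwheel '[{"grip":0,"tx":0.05,"ty":0,"tz":-0.02,"yaw":0},{"grip":0,"tx":0.04,"ty":0,"tz":-0.01,"yaw":0},{"grip":0,"tx":0,"ty":0,"tz":0,"yaw":0},{"grip":0,"tx":0,"ty":0,"tz":0,"yaw":0}]' |grep force;python3 -c "
from h import *;go(.606,-.1953,.0275,5.15)"; python3 -m handwheel '[{"grip":0,"tx":0,"ty":0,"tz":0,"yaw":0},{"grip":0,"tx":0,"ty":0,"tz":0,"yaw":0}]'|grep force; python3 - <<'E'
from h import *
from station import *
go(.606,-.1953,.0275,5.15);o,T,p,a=state();print(T.round(4))
t=read_camera("top");w=read_camera("wrist")
cv2.imwrite("pics/f.png",np.vstack([cv2.resize(t["image"][145:225,345:505],(480,240),interpolation=cv2.INTER_CUBIC),cv2.resize(w["image"][:320,160:480],(480,360))]))
E
```

```text
contact_force: [-13.6, -5.1, 11.8]
t 15.25 p [ 0.6068 -0.1942  0.0277] ang 5.15 tool cm [-0.09  0.1   0.02] yaw(after) -0.0 F [-13.6  -5.1  11.8] M [-1.2   2.41  0.14] w 9.8
contact_force: [-12.2, -5.5, 12.2]
t 15.45 p [ 0.6068 -0.1942  0.0277] ang 5.15 tool cm [-0.09  0.1   0.02] yaw(after) -0.0 F [-12.2  -5.5  12.2] M [-1.15  2.4   0.15] w 10.0
[[ 9.959e-01  8.970e-02 -8.900e-03]
 [ 8.970e-02 -9.960e-01 -3.000e-04]
 [-8.900e-03 -5.000e-04 -1.000e+00]]
```

View pics/f.png

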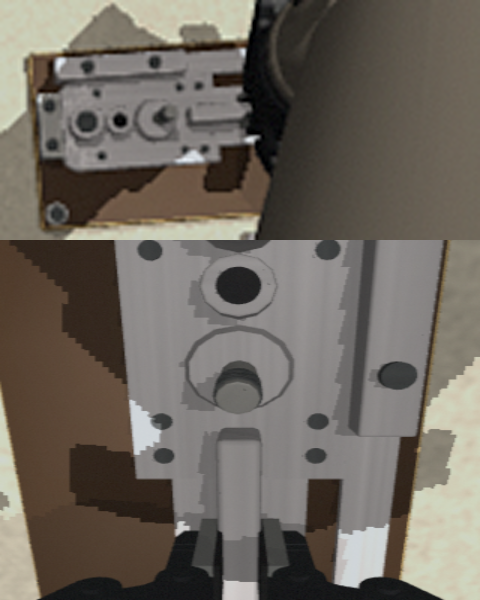

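The plate lies against the fence and the stop. Mz is about 0.15 N m, where one-corner contact would give about 0.8 or more, so both ends bear on the fence. TCP height is unchanged at 27.7 mm, so the plate is still flat. Fence push is about 13 N felt minus up to 4 N drag, roughly 9 to 13 N. Now I hold.

```bash
H() { :; }; 
python3 -m handwheel '[{"grip":0,"tx":0,"ty":0,"tz":0,"yaw":0},{"grip":0,"tx":0,"ty":0,"tz":0,"yaw":0},{"grip":0,"tx":0,"ty":0,"tz":0,"yaw":0},{"grip":0,"tx":0,"ty":0,"tz":0,"yaw":0},{"grip":0,"tx":0,"ty":0,"tz":0,"yaw":0}]'|grep force
python3 -m handwheel '[{"grip":0,"tx":0,"ty":0,"tz":0,"yaw":0},{"grip":0,"tx":0,"ty":0,"tz":0,"yaw":0},{"grip":0,"tx":0,"ty":0,"tz":0,"yaw":0},{"grip":0,"tx":0,"ty":0,"tz":0,"yaw":0},{"grip":0,"tx":0,"ty":0,"tz":0,"yaw":0}]'|grep force
python3 -m handwheel '[{"grip":0,"tx":0,"ty":0,"tz":0,"yaw":0},{"grip":0,"tx":0,"ty":0,"tz":0,"yaw":0},{"grip":0,"tx":0,"ty":0,"tz":0,"yaw":0},{"grip":0,"tx":0,"ty":0,"tz":0,"yaw":0},{"grip":0,"tx":0,"ty":0,"tz":0,"yaw":0}]'|grep force
python3 -m handwheel '[{"grip":0,"tx":0,"ty":0,"tz":0,"yaw":0},{"grip":0,"tx":0,"ty":0,"tz":0,"yaw":0},{"grip":0,"tx":0,"ty":0,"tz":0,"yaw":0},{"grip":0,"tx":0,"ty":0,"tz":0,"yaw":0},{"grip":0,"tx":0,"ty":0,"tz":0,"yaw":0}]'|grep force
python3 -m handwheel '[{"grip":0,"tx":0,"ty":0,"tz":0,"yaw":0},{"grip":0,"tx":0,"ty":0,"tz":0,"yaw":0},{"grip":0,"tx":0,"ty":0,"tz":0,"yaw":0},{"grip":0,"tx":0,"ty":0,"tz":0,"yaw":0},{"grip":0,"tx":0,"ty":0,"tz":0,"yaw":0}]'|grep force
python3 -m handwheel '[{"grip":0,"tx":0,"ty":0,"tz":0,"yaw":0},{"grip":0,"tx":0,"ty":0,"tz":0,"yaw":0},{"grip":0,"tx":0,"ty":0,"tz":0,"yaw":0},{"grip":0,"tx":0,"ty":0,"tz":0,"yaw":0},{"grip":0,"tx":0,"ty":0,"tz":0,"yaw":0}]'|grep force
python3 -m handwheel '[{"grip":0,"tx":0,"ty":0,"tz":0,"yaw":0},{"grip":0,"tx":0,"ty":0,"tz":0,"yaw":0},{"grip":0,"tx":0,"ty":0,"tz":0,"yaw":0},{"grip":0,"tx":0,"ty":0,"tz":0,"yaw":0},{"grip":0,"tx":0,"ty":0,"tz":0,"yaw":0}]'|grep force
python3 -m handwheel '[{"grip":0,"tx":0,"ty":0,"tz":0,"yaw":0},{"grip":0,"tx":0,"ty":0,"tz":0,"yaw":0},{"grip":0,"tx":0,"ty":0,"tz":0,"yaw":0},{"grip":0,"tx":0,"ty":0,"tz":0,"yaw":0},{"grip":0,"tx":0,"ty":0,"tz":0,"yaw":0}]'|grep force
python3 -c "
from h import *;go(.606,-.1953,.0275,5.15)"
```

```text
contact_force: [-12.8, -5.9, 11.9]
contact_force: [-11.6, -5.5, 11.4]
contact_force: [-12.3, -5.4, 11.5]
contact_force: [-12.4, -5.8, 11.1]
contact_force: [-12.2, -5.8, 12.0]
contact_force: [-11.9, -5.2, 11.4]
contact_force: [-13.0, -6.1, 11.9]
contact_force: [-11.8, -5.9, 11.9]
t 19.55 p [ 0.6068 -0.1942  0.0277] ang 5.15 tool cm [-0.09  0.1   0.02] yaw(after) -0.0 F [-11.8  -5.9  11.9] M [-1.13  2.42  0.2 ] w 9.7
```

The push held steady for over 4 s, so I hand in while still holding.

```bash
python3 -c "
from station import *
print(hand_in())"
```

```text
the job is handed in; nothing more can be done
None
```

I gripped the plate by its spine, laid it truck side up on the jig, slid the toe onto the end stop and then pressed it onto the fence. I handed the job in at about 19.6 s, still gripping and pressing.

**Push:** over the last 4 s the hand felt 12 to 13 N along the fence normal, steady to within about 1 N. Drag on the bed and stop takes up to about 4 N of that, so I put the push on the fence at roughly 8.5 to 13 N. That split is an estimate; only the total was measured.

**Fit:** TCP height stayed at 27.7 mm throughout the press, so I take the plate to be flat. The moment about the vertical axis was small (about 0.15 to 0.2 N m), which means both ends bear on the fence. In the last pictures the toe end was seated against the stop and fence; the arm hid the heel.

**Checks that disagreed:**
- The stop was met about 2 to 3 mm beyond my camera estimate.
- The tool leaned about 0.5° under the side load, which the interface cannot correct. I could not confirm the plate's own tilt directly.

Nothing else on the bench was touched, as far as the forces and pictures show.

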